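# Put the check weights back in their block in order of size

## Robot

A 7-joint arm with a two-finger parallel gripper is mounted at the origin on a cart in front of the work surface, level with it; the furniture and walls round the work are solid. World frame = base frame: x ahead of the robot, y to its left, z up, the work surface at z = 0. Lengths are in m, angles in rad, forces in N, time in s.
With the tool pointing down it reaches from about 0.4 to 0.875 m from the base axis. Payload 6.5 kg.
Tool frame: the origin (TCP) lies midway between the tips of the shut fingers; the grasp point (between the pads) lies 19 mm behind it; z points along the fingers, y is the line along which they close (so a half turn about z gives the same grasp; the last joint's range is limited). The gripper opens to 85 mm and grips with 20 to 120 N. Pads are 22 mm wide; open, the fingers measure 114 mm over their backs; the gripper's body (76 mm by 85 mm) begins 54 mm behind the grasp point. The pads swing forward as they close: fully open they stand 13 mm farther back than shut.
Start: joints at [-1.356, 0.536, -0.004, 1.538, 0.003, 1.067, -0.071], TCP at [0.18, 0.625, 0.231] pointing down, gripper open.
Joint ranges: [-2.7, 2.7], [-0.37, 2.16], [-1.27, 1.26], [0.24, 2.4], [-1.31, 4.45], [0.19, 1.91], [-2.76, 2.76]. Speed limits (rad/s): [2.39, 2.39, 3.14, 3.14, 3.14, 3.14, 3.14].

## Interface

Orientations are given as a unit quaternion [w, x, y, z].
In Python, from rig import * gives the robot as it stands. Calls block until the motion is done:
- goto(position, orientation): joint-space move of the TCP to a pose.
- servo_line(position, v=0.15, rot=None, guard=None): straight line of the TCP; rot=None keeps the orientation; v is the mean speed in m/s. With guard (N) it stops when the force on the tool has changed by that much, and returns True; else False.
- set_joints(angles): joint-space move.
- set_gripper(opening): opening from 0.0 (shut) to 1.0 (fully open); the grip force is fixed at half the most; returns when the fingers have stopped.
- sleep(seconds).
- ik(position, orientation): joint angles nearest the present ones, or None.
- get_image(name): name is "scene" or "top" or "wrist"; returns (picture, depth): 420x560x3 uint8, red, green, blue; 420x560 float32, m along the optical axis (not along the pixel's ray), 0 where there is no reading.
- camera_model(name): a dict with "fx", "fy", "cx", "cy" (pixels), "world_from_camera" (4x4, takes a point from camera to world coordinates). Camera axes: x right, y up, looking along -z (the intrinsics and any distortion apply to the point x, -y, -z); pixel columns grow to the right and rows downward; lengths in m; the calibration is good to about 2 mm. A picture is of the moment at which its call begins: read the wrist's pose just before it. camera_model takes no time and is no camera call; for the wrist camera it gives the pose at the moment of the call.
A pose or a line that the arm cannot do raises PlanningError and nothing moves.
- job_done(): hands the job in; it is judged then, once.
Readings, each from a call of its own:
- read_t(): time.
- read_qpos(): joint angles.
- read_joint_velocities(): joint speeds.
- read_tau(): joint torques, N m.
- read_tool_pos(): TCP position.
- read_tool_rot(): TCP orientation.
- read_wrist_force(): force on the tool from outside, world axes, zero at the start.
- read_ft_torque(): the same for the moment, N m.
- read_finger_gap(): opening from 0.0 (shut) to 1.0 (fully open).
- read_finger_force(): force on a finger pad.
Only numpy, scipy, OpenCV 4.12 (cv2) and the standard library are available. Lean on these libraries where they do the work, as an engineer would, in place of code of your own. Each camera call takes 0.05 s, during which the arm holds its last target. There are 200 camera calls.

## Task

The balance's four steel check weights (one large, two equal medium, one small) have been left on the blue felt mat. Put each back into the round seat of its own size in the wooden block, so that the row runs in order of size again: the large one in the wide seat at one end, the small one in the narrow seat at the other end, the two medium ones in the two equal seats between. Never tip a weight over, stand each fully down and upright in its seat, and leave the loose bottle cap and the sample vial standing where they are.

Things in the scene. Friction and masses are not known exactly. Their poses are not given: they have to be found in the camera images.
- weight_large: Large check weight: plain polished steel cylinder with a narrower knob on top, standing upright. 62 mm high; body 38 mm across from the foot up to 42 mm, then a neck 20 mm across and a knob 31 mm across. 0.5 kg. Origin: centre of the underside, z up its axis.
- weight_mid_1: One of the two equal medium check weights, same shape in steel: 48 mm high; body 28 mm across up to 32 mm, knob 23 mm across above a neck. 0.2 kg. Interchangeable with the other. Origin: centre of the underside, z up its axis.
- weight_mid_2: The other medium check weight, identical: 48 mm high, body 28 mm across up to 32 mm, knob 23 mm. 0.2 kg. Origin: centre of the underside, z up its axis.
- weight_small: Small check weight, same shape in steel: 38 mm high; body 22 mm across up to 26 mm, knob 18 mm across above a neck. 0.1 kg. Origin: centre of the underside, z up its axis.
- seat_large: Seat for the large weight, fixed, at either end of the row: wooden block 56 mm by 50 mm (along the row), 18 mm high; round hole 44 mm wide, 12 mm deep, flat felt floor, 2 mm chamfer. Origin: on the hole's axis at the block's underside, 6 mm above the table; floor of the hole 6 mm, block's top 18 mm above the origin. z up, y along the row, x across it.
- seat_mid_1: Seat for a medium weight, fixed, in the middle of the row: block 56 mm by 40 mm (along the row), 18 mm high, hole 34 mm wide and 12 mm deep. Origin and axes as for the large seat (hole's floor 6 mm, top 18 mm above it). All four seats stand side by side on one dark base tray, 64 by 192 mm, lying in front of the mat or behind it.
- seat_mid_2: The other seat for a medium weight, identical and next to it, 40 mm away: hole 34 mm wide and 12 mm deep. Origin and axes as for the large seat: hole's floor 6 mm and top 18 mm above the origin.
- seat_small: Seat for the small weight, fixed, at the other end of the row from the large one: block 56 mm by 50 mm (along the row), 18 mm high, hole 28 mm wide and 12 mm deep. Origin and axes as for the large seat (hole's floor 6 mm, top 18 mm above it). End seats lie 45 mm from their neighbours.
- spare_cap: Bystander on the mat: white ribbed plastic bottle cap, 38 mm across, 20 mm high, loose; leave it alone. Origin: centre of the underside. The blue felt mat (112 by 220 mm, 2 mm thick, fixed) carries weights, cap and vial in two rows of three, any order; rows run along y about 52 mm apart, neighbours in a row about 72 mm.
- vial: Bystander on the mat: small clear glass sample vial with a white screw cap, 12 mm across, 34 mm high, loose; leave it standing where it is. Origin: centre of the underside. Keep clear of the tall retort stand to the right of mat and block: its rod stands at x 0.48, y 0.06 and is 0.74 m high, with clamps and thumbscrews 0.27 m up that reach to y = 0.09.

How it is judged:
At the end, for the whole second after the job is handed in: Each weight in a seat of its own size, one per seat (within 8 mm of the hole's axis, foot within 3 mm of its floor, upright within 0.08 rad), released and at rest; cap and vial within 30 mm of where they stood, vial upright (horizontal distance between weight_large and seat_large below 0.008 m and z of weight_large in the frame of seat_large below 0.009 m and horizontal distance between weight_small and seat_small below 0.008 m and z of weight_small in the frame of seat_small below 0.009 m and ((horizontal distance between weight_mid_1 and seat_mid_1 below 0.008 m and horizontal distance between weight_mid_2 and seat_mid_2 below 0.008 m) or (horizontal distance between weight_mid_1 and seat_mid_2 below 0.008 m and horizontal distance between weight_mid_2 and seat_mid_1 below 0.008 m)) and z of each of weight_mid_1, weight_mid_2 in the frame of seat_mid_1 below 0.009 m and angle between each of weight_large, weight_mid_1, weight_mid_2, weight_small's own z axis and vertical below 0.08 rad and linear speed of each of weight_large, weight_mid_1, weight_mid_2, weight_small below 0.01 m/s and distance of each of spare_cap, vial from where it was at the start of the episode below 0.03 m and angle between vial's own z axis and vertical below 0.3 rad); the robot touches nothing.
It fails at once if a weight is tipped over (more than about 40 degrees) (angle between any of weight_large, weight_mid_1, weight_mid_2, weight_small's own z axis and vertical above 0.7 rad).
It fails at once if the vial is knocked over, or the vial or the cap is carried or pushed away (more than 30 mm) (angle between vial's own z axis and vertical above 0.7 rad or distance of any of vial, spare_cap from where it was at the start of the episode above 0.03 m).
It also fails if it takes over 106 s, if anything falls off the work surface, if the arm or the gripper's body presses on something with over 40 N, if the wrist force passes 120 N, or if a joint passes its speed limit or range.

## Working session

There is one attempt and no reset: what is moved stays moved. The work goes in short steps, each a Python script; the robot and the scene stay as the last script left them, time stands still between calls to the robot, and variables do not carry over. Pictures are saved under pics/ and viewed, at most 14 in all, crops included, and the job is handed in when it is done.

```bash
mkdir -p pics; ls; python3 - <<'E'
from rig import *
import cv2
for n in ("top","scene"):
    p,d=get_image(n); cv2.imwrite(f"pics/{n}0.png",p[:,:,::-1]); import numpy as np; np.save(f"pics/{n}0.npy",d)
    m=camera_model(n); print({k:(np.round(v,4).tolist() if not isinstance(v,str) else v) for k,v in m.items()})
print(read_t(),read_tool_rot())
E
```

```text
pics
{'fx': 417.6694, 'fy': 417.6694, 'cx': 280.4624, 'cy': 210.1749, 'world_from_camera': [[-0.016, 0.9766, -0.2144, 0.3217], [-0.9999, -0.0167, -0.0011, 0.2983], [-0.0046, 0.2143, 0.9767, 0.8553], [0.0, 0.0, 0.0, 1.0]]}
{'fx': 541.9117, 'fy': 541.9117, 'cx': 271.9104, 'cy': 210.4376, 'world_from_camera': [[0.8339, 0.4151, -0.3637, 0.1979], [-0.5519, 0.6182, -0.5597, -0.1873], [-0.0075, 0.6675, 0.7446, 0.6897], [0.0, 0.0, 0.0, 1.0]]}
0.1 [-5.87758490e-05  1.39877048e-01  9.90168555e-01 -8.00618741e-04]
```

View pics/top0.png

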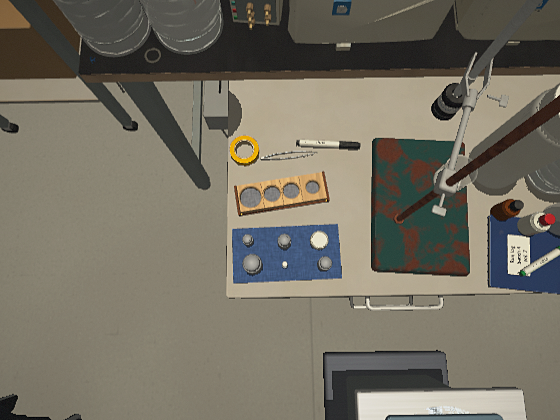

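View pics/scene0.png

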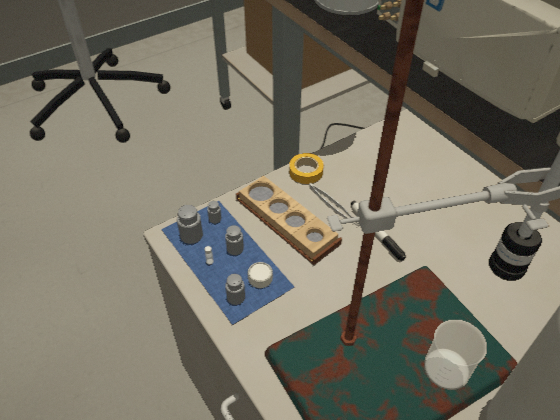

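The top view shows the block at about (282,192), with the wide seat at the left end (250,196) and the narrow one at (312,187). On the mat are small (248,240), mid (285,241), cap (319,240), large (252,264), vial (285,265) and mid (325,264). Next I'll enlarge both views.

```bash
python3 - <<'E'
import cv2
def crop(n,x,y,w,h,s):
    p=cv2.imread(f"pics/{n}0.png")[y:y+h,x:x+w]; p=cv2.resize(p,None,fx=s,fy=s,interpolation=cv2.INTER_CUBIC)
    for i in range(0,w,10): cv2.putText(p,str(x+i),(i*s,8),0,.3,(0,255,255),1); cv2.line(p,(i*s,10),(i*s,16),(0,255,255),1)
    for i in range(0,h,10): cv2.putText(p,str(y+i),(0,i*s+4),0,.3,(0,255,255),1); cv2.line(p,(20,i*s),(26,i*s),(0,255,255),1)
    cv2.imwrite(f"pics/{n}_crop.png",p)
crop("top",225,166,120,120,5); crop("scene",155,170,195,145,4)
E
```

```text
(no output)
```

View pics/top_crop.png

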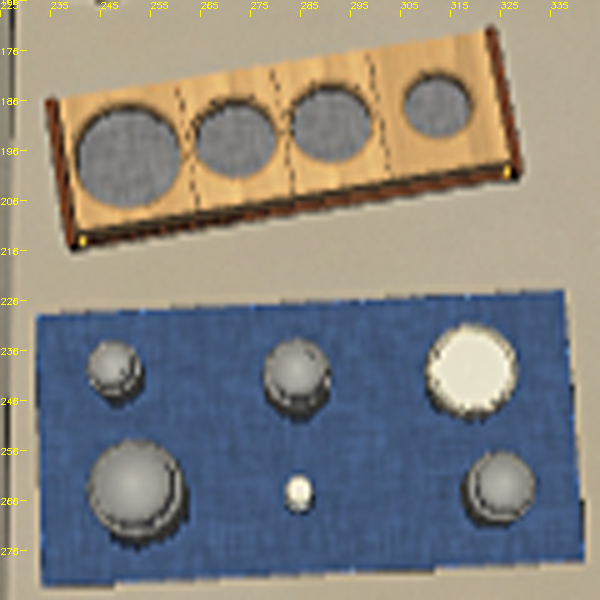

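View pics/scene_crop.png

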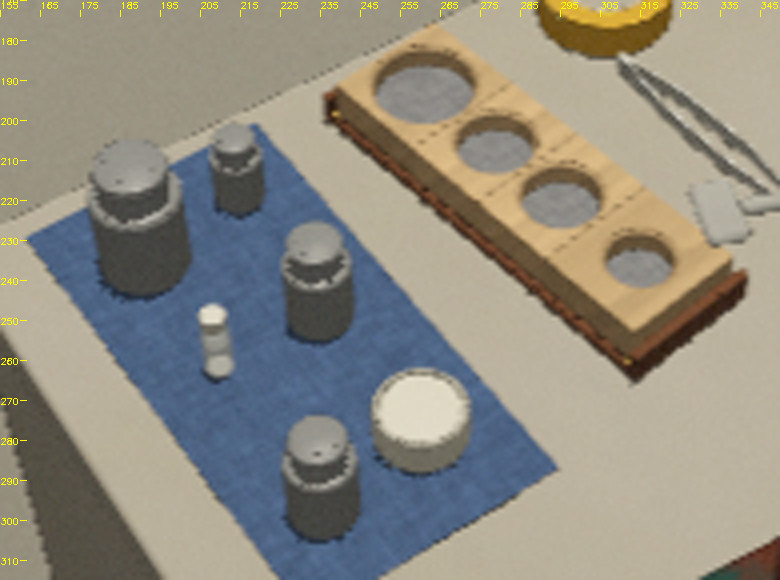

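```bash
cat > h.py <<'E'
import numpy as np
from rig import *
def ray(m,u,v):
    T=np.array(m["world_from_camera"]); d=T[:3,:3]@np.array([(u-m["cx"])/m["fx"],-(v-m["cy"])/m["fy"],-1]); return T[:3,3],d
def tri(obs):
    A=np.zeros((3,3));b=np.zeros(3)
    for m,u,v in obs:
        o,d=ray(m,u,v); d=d/np.linalg.norm(d); P=np.eye(3)-np.outer(d,d); A+=P;b+=P@o
    x=np.linalg.solve(A,b); return x
def plane(m,u,v,z):
    o,d=ray(m,u,v); return o+d*(z-o[2])/d[2]
E
python3 - <<'E'
from h import *
np.set_printoptions(precision=4,suppress=True)
a,b=camera_model("top"),camera_model("scene"); D=np.load("pics/top0.npy")
pts=dict(large=((134,484),(131,166),.064),small=((113,366),(237,139),.04),mid1=((296,368),(315,239),.05),mid2=((502,482),(318,434),.05),cap=((471,368),(421,402),.022),vial=((299,490),(212,315),.036),
sL=((128,155),(425,86),.024),sm1=((236,138),(497,143),.024),sm2=((331,123),(562,197),.024),sS=((438,104),(641,260),.024))
for k,(p,q,z) in pts.items():
    u,v=225+p[0]/5-.5,166+p[1]/5-.5; s,t=155+q[0]/4-.5,170+q[1]/4-.5
    o,d=ray(a,u,v); print(k,tri([(a,u,v),(b,s,t)]),plane(a,u,v,z),plane(b,s,t,z),"depth",o+d*D[int(round(v)),int(round(u))])
E
```

```text
large [0.3949 0.3562 0.0629] [0.3956 0.3559 0.064 ] [0.3938 0.3554 0.064 ] depth [0.3956 0.3559 0.0635]
small [0.4444 0.3659 0.0392] [0.4443 0.3658 0.04  ] [0.444  0.3652 0.04  ] depth [0.4444 0.3659 0.0392]
mid1 [0.4401 0.294  0.0503] [0.4408 0.2938 0.05  ] [0.4395 0.2944 0.05  ] depth [0.4409 0.2938 0.0494]
mid2 [0.3947 0.2157 0.05  ] [0.3953 0.2155 0.05  ] [0.394  0.2158 0.05  ] depth [0.3952 0.2156 0.0512]
cap [0.4428 0.2236 0.0229] [0.4438 0.2233 0.022 ] [0.4423 0.2244 0.022 ] depth [0.4442 0.2231 0.0195]
vial [0.3937 0.2937 0.0365] [0.3948 0.2934 0.036 ] [0.3928 0.2943 0.036 ] depth [0.3945 0.2935 0.0396]
sL [0.5333 0.3615 0.0231] [0.534  0.3611 0.024 ] [0.5318 0.3609 0.024 ] depth [0.537  0.362  0.0124]
sm1 [0.54   0.3169 0.0233] [0.5405 0.3167 0.024 ] [0.5389 0.3165 0.024 ] depth [0.5431 0.3169 0.014 ]
sm2 [0.5456 0.2777 0.0229] [0.5462 0.2775 0.024 ] [0.5442 0.2771 0.024 ] depth [0.5487 0.2772 0.0146]
sS [0.553  0.2334 0.0225] [0.5535 0.2332 0.024 ] [0.5511 0.2326 0.024 ] depth [0.5574 0.2321 0.0102]
```

The two views agree to about 1.5 mm. Knob-top heights of 63, 39, 50 and 50 mm match the given 64, 40, 50 and 50, and the rim at 23 mm matches 24. The row spans 130 mm as specified. Next I'll hover and check with the wrist camera.

```bash
cat >> h.py <<'E'
def q(deg): # tool down, closing line at angle deg from world x
    t=np.radians((deg+90)/2); return [0,np.cos(t),np.sin(t),0]
E
python3 - <<'E'
from h import *
import cv2
np.set_printoptions(precision=3,suppress=True)
r=np.degrees(np.arctan2(.553-.5333,.3615-.2334)); print("row yaw",r)
for p in ([.395,.216,.15],[.395,.356,.15],[.45,.29,.3],[.553,.233,.15],[.533,.3615,.15]):
    for a in (90,-90,-r,180-r):
        print(p,a,ik(p,q(a)))
goto([.43,.29,.30],q(90)); print(read_t(),read_tool_pos(),read_wrist_force())
m=camera_model("wrist"); p,d=get_image("wrist"); cv2.imwrite("pics/w1.png",p[:,:,::-1]); np.save("pics/w1.npy",d)
import pickle; pickle.dump(m,open("pics/w1.pkl","wb")); print(m["fx"],m["cx"],m["cy"],np.array(m["world_from_camera"]))
E
```

```text
row yaw 8.742801214895975
[0.395, 0.216, 0.15] 90 [-0.686  0.324  0.1    2.122 -0.05   0.698  1.018]
[0.395, 0.216, 0.15] -90 [-1.16   0.388  0.681  2.147 -0.369  0.722 -1.805]
[0.395, 0.216, 0.15] -8.742801214895975 [-0.948  0.342  0.415  2.137 -0.211  0.701 -0.545]
[0.395, 0.216, 0.15] 171.25719878510404 [-0.422  0.333 -0.21   2.107  0.105  0.71   2.289]
[0.395, 0.356, 0.15] 90 [-0.817  0.445 -0.001  1.92   0.001  0.777  0.752]
[0.395, 0.356, 0.15] -90 [-1.317  0.522  0.655  1.948 -0.431  0.813 -1.995]
[0.395, 0.356, 0.15] -8.742801214895975 [-1.09   0.463  0.348  1.936 -0.218  0.779 -0.773]
[0.395, 0.356, 0.15] 171.25719878510404 [-0.58   0.465 -0.303  1.905  0.188  0.799  2.006]
[0.45, 0.29, 0.3] 90 [-0.729  0.268  0.088  1.768 -0.026  1.106  0.939]
[0.45, 0.29, 0.3] -90 [-1.221  0.316  0.71   1.795 -0.227  1.114 -2.005]
[0.45, 0.29, 0.3] -8.742801214895975 [-1.011  0.28   0.436  1.784 -0.131  1.106 -0.683]
[0.45, 0.29, 0.3] 171.25719878510404 [-0.511  0.278 -0.178  1.756  0.054  1.113  2.283]
[0.553, 0.233, 0.15] 90 [-0.548  0.549  0.101  1.747 -0.07   0.85   1.156]
[0.553, 0.233, 0.15] -90 [-0.933  0.633  0.651  1.77  -0.475  0.901 -1.644]
[0.553, 0.233, 0.15] -8.742801214895975 [-0.8    0.585  0.453  1.762 -0.322  0.868 -0.355]
[0.553, 0.233, 0.15] 171.25719878510404 [-0.307  0.56  -0.228  1.731  0.158  0.869  2.386]
[0.533, 0.3615, 0.15] 90 [-0.678  0.615  0.018  1.62  -0.013  0.906  0.915]
[0.533, 0.3615, 0.15] -90 [-1.1    0.705  0.654  1.648 -0.501  0.962 -1.839]
[0.533, 0.3615, 0.15] -8.742801214895975 [-0.909  0.639  0.355  1.636 -0.265  0.915 -0.609]
[0.533, 0.3615, 0.15] 171.25719878510404 [-0.469  0.634 -0.286  1.606  0.21   0.932  2.161]
1.6583 [0.429 0.291 0.3  ] [ 0.265  0.409 -0.111]
303.7906697909826 280.16163384200206 216.16532814277795 [[-0.002 -0.964 -0.268  0.361]
 [ 1.    -0.002 -0.001  0.29 ]
 [ 0.    -0.268  0.964  0.443]
 [ 0.     0.     0.     1.   ]]
```

View pics/w1.png

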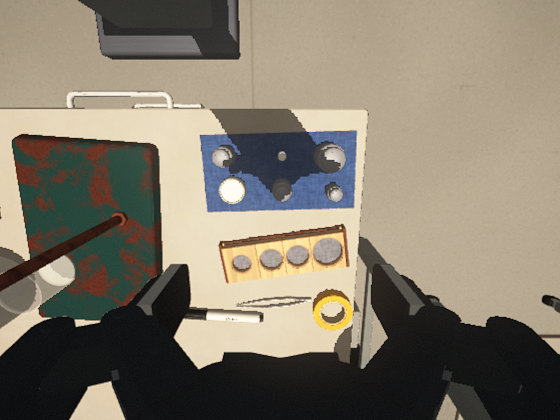

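Wrist view: the mat is at (280,170) and the block's holes are near (242,262), (271,258), (298,255) and (328,250). An enlarged crop will give exact centres.

```bash
python3 - <<'E'
import cv2,pickle
from h import *
x,y,w,h,s=205,130,160,115+40,5
x,y,w,h,s=205,135,155,148,4
p=cv2.imread("pics/w1.png")[y:y+h,x:x+w]; p=cv2.resize(p,None,fx=s,fy=s,interpolation=cv2.INTER_CUBIC)
p=cv2.convertScaleAbs(p,alpha=1.3,beta=20)
m=pickle.load(open("pics/w1.pkl","rb")); T=np.linalg.inv(np.array(m["world_from_camera"]))
for X in ([.3949,.3562,.064],[.4444,.3659,.04],[.4401,.294,.05],[.3947,.2157,.05],[.5333,.3615,.024],[.54,.3169,.024],[.5456,.2777,.024],[.553,.2334,.024]):
    c=T[:3,:3]@X+T[:3,3]; u=m["cx"]-m["fx"]*c[0]/c[2]; v=m["cy"]+m["fy"]*c[1]/c[2]
    cv2.drawMarker(p,(int((u-x+.5)*s),int((v-y+.5)*s)),(0,0,255),0,12,1); print(X,[round((u-x+.5)*s),round((v-y+.5)*s)])
cv2.imwrite("pics/w1c.png",p)
E
```

```text
[0.3949, 0.3562, 0.064] [518, 105]
[0.4444, 0.3659, 0.04] [527, 247]
[0.4401, 0.294, 0.05] [314, 240]
[0.3947, 0.2157, 0.05] [69, 100]
[0.5333, 0.3615, 0.024] [495, 474]
[0.54, 0.3169, 0.024] [374, 490]
[0.5456, 0.2777, 0.024] [269, 504]
[0.553, 0.2334, 0.024] [150, 522]
```

View pics/w1c.png

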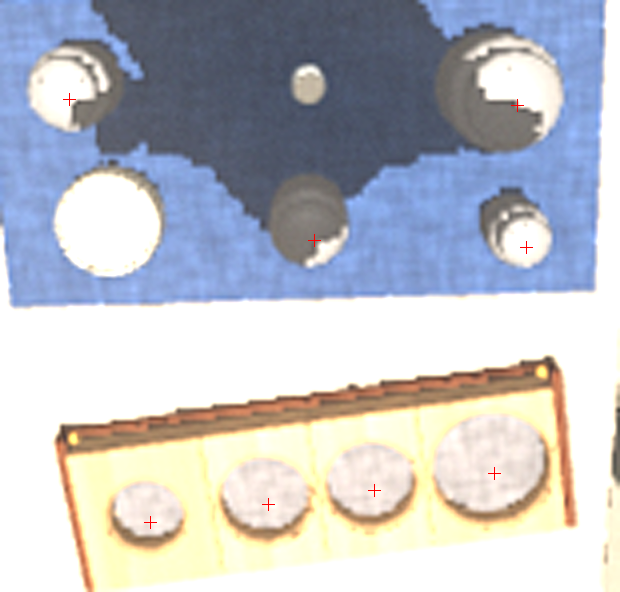

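The wrist projection agrees within about 2 mm, shifted by roughly (−2, −1) mm, so I'll use the mean of the three views. I start with mid1, gripping across the row so the grasp and the seat share one orientation. Afterwards I'll check the bias from the placed weight.

```bash
cat >> h.py <<'E'
R=-8.7
def pick(xy,ztcp,ang,op):
    goto([*xy,.14],q(ang)); set_gripper(op)
    servo_line([*xy,ztcp+.03],v=.2); g=servo_line([*xy,ztcp],v=.08,guard=12)
    print("down",g,read_tool_pos(),"t",read_t(),"gap",read_finger_gap())
    set_gripper(0.); print("gripped gap mm",85*read_finger_gap(),"F",read_finger_force())
    if not g: servo_line([*xy,.14],v=.15)
    print("lifted gap mm",85*read_finger_gap(),"t",read_t())
def lower(xy,ztcp,ang=R):
    goto([*xy,.14],q(ang)); print("hover",read_tool_pos())
    servo_line([*xy,ztcp+.02],v=.15); g=servo_line([*xy,ztcp],v=.04,guard=8)
    print("seat guard",g,read_tool_pos(),"F",read_wrist_force(),"t",read_t())
    return g
def release(op,xy=None):
    set_gripper(op); p=read_tool_pos(); servo_line([p[0],p[1],.15],v=.15); print("released t",read_t())
E
python3 - <<'E'
from h import *
np.set_printoptions(precision=4,suppress=True)
pick([.4393,.2936],.018,R,.47)
g=lower([.5392,.3165],.0285)
E
```

```text
down False [0.4391 0.2934 0.0176] t 4.7333 gap 0.47407305031437397
gripped gap mm 25.769742312095836 F 59.293209087336436
lifted gap mm 25.831073408660856 t 5.975
hover [0.5391 0.3157 0.1383]
seat guard True [0.5388 0.3164 0.0285] F [-1.4028  0.3236  6.1679] t 7.7417
```

The foot is at about 13 mm, so it is inside the hole (the rim would have stopped it at 24 mm). Release, then check from above.

```bash
python3 - <<'E'
from h import *
import cv2,pickle
release(.5)
goto([.40,.36,.20],q(R)); 
p,d=get_image("top"); cv2.imwrite("pics/top1.png",p[:,:,::-1])
x,y,w,h,s=225,166,120,120,5
c=cv2.resize(p[y:y+h,x:x+w,::-1],None,fx=s,fy=s,interpolation=cv2.INTER_CUBIC); cv2.imwrite("pics/top1c.png",c); print(read_t())
E
```

```text
released t 9.0167
9.725
```

View pics/top1c.png

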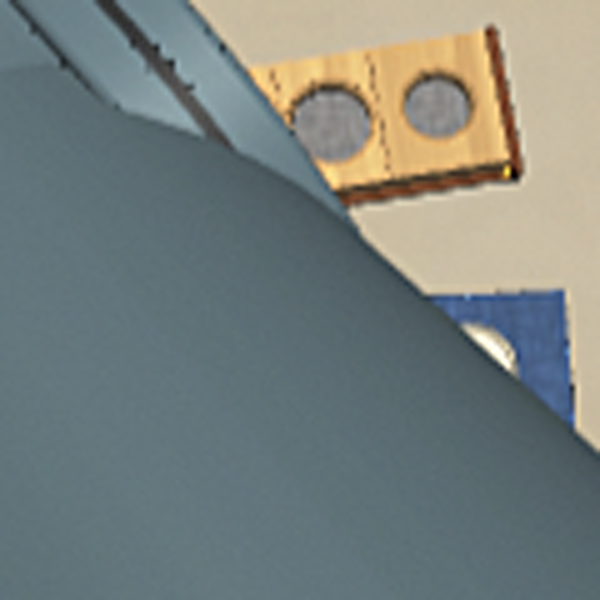

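The arm blocks the block and mat from above, so I'll move it aside to the start pose and look again.

```bash
python3 - <<'E'
from h import *
import cv2
set_joints([-1.356,0.536,-0.004,1.538,0.003,1.067,-0.071])
for n,(x,y,w,h,s) in dict(top=(225,166,120,60,5),scene=(230,170,120,100,5)).items():
    p,d=get_image(n); cv2.imwrite(f"pics/{n}2.png",p[:,:,::-1])
    c=cv2.resize(p[y:y+h,x:x+w,::-1],None,fx=s,fy=s,interpolation=cv2.INTER_CUBIC); cv2.imwrite(f"pics/{n}2c.png",c)
    globals()[n+"c"]=c
cv2.imwrite("pics/both2.png",np.vstack([topc,scenec[:290]])); print(read_t())
E
```

```text
11.125
```

View pics/both2.png

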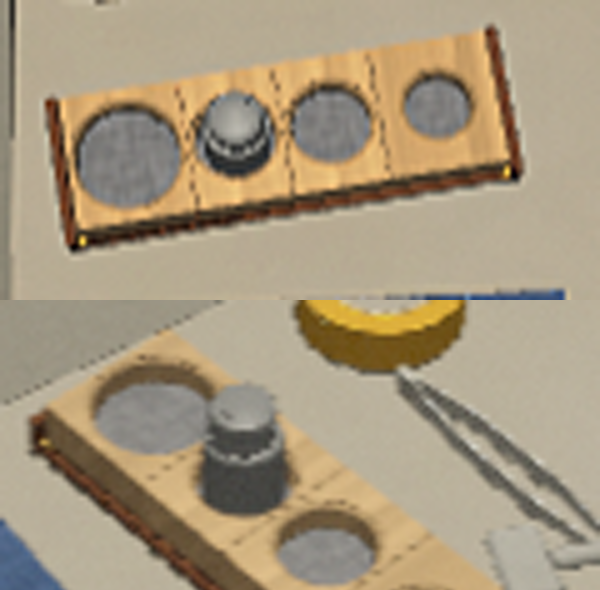

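mid1 is upright in its seat: top knob at crop (235,118), scene knob at (243,109). I'll triangulate it against the commanded (.5388,.3164).

```bash
python3 - <<'E'
from h import *
a,b=camera_model("top"),camera_model("scene")
print(tri([(a,271.5,189.1),(b,278.1,191.3)]),plane(a,271.5,189.1,.06),plane(b,278.1,191.3,.06))
E
```

```text
[0.5386975  0.31653045 0.05802097] [0.53914842 0.31617594 0.06      ] [0.53657609 0.31507123 0.06      ]
```

The placed weight triangulates to exactly the TCP position, so the two-camera estimates are essentially unbiased. Next are mid2, small and large, gripped along y, stopping if a foot does not go down.

```bash
python3 - <<'E'
from h import *
np.set_printoptions(precision=4,suppress=True)
for n,w,dz,op,s in (("mid2",[.3946,.2156],.016,.55,[.5454,.2776]),("small",[.4443,.3658],.015,.5,[.5526,.2333]),("large",[.3949,.3561],.019,.7,[.5332,.3614])):
    print(n); pick(w,.002+dz,90,op)
    if read_finger_gap()<.1: print("missed"); break
    lower(s,.0125+dz)
    if read_tool_pos()[2]>.0125+dz+.003: print("NOT DOWN"); break
    release({"mid2":.5,"small":.45,"large":.62}[n])
else: set_joints([-1.356,0.536,-0.004,1.538,0.003,1.067,-0.071])
E
```

```text
mid2
down False [0.3948 0.2157 0.0182] t 14.2 gap 0.5507105462338617
gripped gap mm 25.419909035615774 F 58.53265095502138
lifted gap mm 25.305419949650876 t 15.4917
hover [0.5447 0.2772 0.1393]
seat guard True [0.5451 0.2777 0.0289] F [-0.6834 -0.1145  4.683 ] t 18.0167
released t 19.2833
small
down False [0.4441 0.3656 0.0166] t 21.775 gap 0.5018574849899604
gripped gap mm 19.088212333006204 F 58.688409856986254
lifted gap mm 18.672782448635736 t 23.0833
hover [0.5518 0.2341 0.1393]
seat guard True [0.5523 0.2333 0.0276] F [-1.5141 -0.9459  7.1398] t 25.4333
released t 26.725
large
down False [0.3947 0.3559 0.0206] t 29.2167 gap 0.7004897483324216
gripped gap mm 36.09364878106299 F 60.37869397026043
lifted gap mm 36.12885204443719 t 30.4917
hover [0.5323 0.3613 0.1391]
seat guard True [0.5327 0.3613 0.0317] F [-1.1321 -0.2235  5.604 ] t 32.925
released t 34.1833
```

```bash
python3 - <<'E'
from h import *
import cv2
cs=[]
for n,(x,y,w,h,s) in dict(top=(225,166,120,120,4),scene=(155,170,195,145,3)).items():
    p,d=get_image(n); c=cv2.resize(p[y:y+h,x:x+w,::-1],None,fx=s,fy=s,interpolation=cv2.INTER_CUBIC)
    cs.append(c[:,:480] if n=="top" else c)
W=max(c.shape[1] for c in cs)
out=np.zeros((480,480+585,3),np.uint8); out[:480,:480]=cs[0]; out[:435,480:]=cs[1]
cv2.imwrite("pics/end.png",cv2.resize(out,(800,361),interpolation=cv2.INTER_AREA)); print(read_t())
E
```

```text
35.925
```

View pics/end.png

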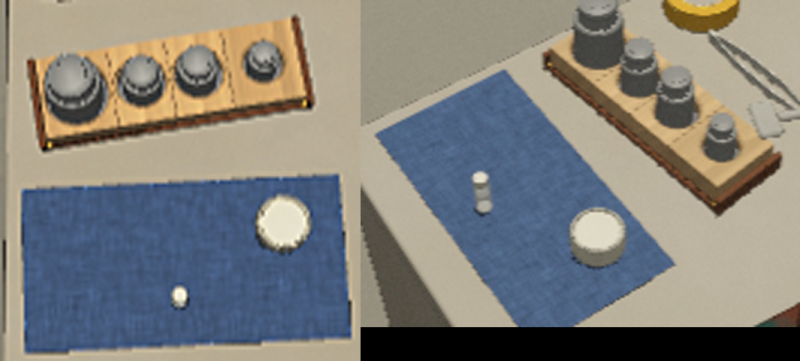

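All four weights stand upright in their seats in order of size (large at (72,80) to small at (263,58)). The cap (283,222) and vial (179,296) are unmoved. Feet at 12–13 mm match the seat floor, so I'm handing in.

```bash
python3 -c "
from rig import *
print(job_done())"
```

```text
the job is handed in; nothing more can be done
None
```

All four weights stand upright in the seats of their own size, cap and vial are where they stood, and the job was handed in at about 36 s of the 106 s allowed; the call gave no verdict.

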